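# Test and re-arm the shaker's mushroom stop

### The arm

A 6-joint arm with a two-finger parallel gripper is mounted at the origin on the work surface. World frame = base frame: x ahead of the robot, y to its left, z up, the work surface at z = 0. Lengths are in m, angles in rad, forces in N, time in s.
With the tool pointing down it reaches from about 0.375 to 0.9 m from the base axis. Payload 3.1 kg.
Tool frame: the origin (TCP) lies at the very end of the fingers, on their centre line; the grasp point (between the pads) lies robot.grasp_offset behind it (robot.grasp_offset is the distance from the TCP to the grasp point, in m); z points along the fingers, y is the direction in which the jaws open and shut (so a half turn about z gives the same grasp; the last joint's range is limited). The gripper opens to 87 mm and grips with 3 to 60 N. Pads are 19 mm wide; open, the fingers measure 117 mm over their backs; the gripper's body (75 mm by 190 mm) begins 51 mm behind the grasp point.
Start: joints at [1.139, 0.527, 1.433, -0, 1.181, -0.178], TCP at [0.156, 0.605, 0.187] pointing down, gripper open.
Joint ranges: [-3.08, 3.08], [-0.75, 2.2], [0.22, 2.44], [-1.43, 4.57], [0, 2.65], [-2.85, 2.85]. Speed limits (rad/s): [2.79, 2.79, 3.14, 3.14, 3.14, 3.14].

### API

Orientations are given as a unit quaternion [x, y, z, w].
In Python, from rig import robot gives the robot as it stands.
- The arm moves only by the tool drive_tool, never from a script. Its argument "targets" is one flat list of numbers, 6 for each row, row after row: the shift along the tool's x, y, z in cm, then the turn, a rotation vector about the tool's x, y, z in degrees. A call has 1 to 12 rows; each row is the pose to reach, as a shift and turn from the pose commanded when the call began, along the tool's axes at that moment; what a row does not reach only later rows make up. A row lasts 1/12 s, in which the tool goes at most 41.7 mm and 7.16 degrees, less where a joint would pass 70% of its speed; a pose out of reach is approached as far as the arm can. A call with a gripper value outside its range is refused whole. "grip" is the gripper command: -1 is fully open, 1 is shut, values between are in proportion, set as the call begins (left out, the last holds). The fingers move at their own pace and stop on an object; "squeeze" is the grip in N (left out, the last holds). Time passes only in rows, so rows that repeat a pose let the fingers close. It gives the time, the measured TCP pose, the force and the opening at its end, in the units of the state.
- robot.get_obs(): the state, without advancing time (a new reading comes with each control period).
- robot.camera(name): name is "scene" or "top" or "wrist"; returns (picture, depth): 420x560x3 uint8, red, green, blue; 420x560 float32, m along the optical axis (not along the pixel's ray), 0 where there is no reading.
- robot.calibration(name): a dict with "mtx" (3x3 intrinsics, pixels), "distortion" ([k1, k2, p1, p2, k3] as OpenCV has them; the pictures are not rectified), "R" (3x3) and "t" (3): a world point X has camera coordinates R X + t; the wrist camera has in their place "hand_eye" (4x4, takes a point from camera to tool coordinates, whose origin is the TCP and whose axes are the flange's). Camera axes: x right, y down, z forward; pixel columns grow to the right and rows downward; lengths in m; the calibration is good to about 2 mm. A picture is of the moment at which its call begins: read the wrist's pose just before it. calibration takes no time and is no camera call.
- robot.hand_in(): hands the job in, once; it reports no verdict.
The state is a dict: "time": time; "q": joint angles; "joint_velocities": joint speeds; "joint_torque": joint torques, N m; "position": TCP position; "tool_rot": TCP orientation; "ft_force": force on the tool from outside, world axes, zero at the start; "moment": the same for the moment, N m; "grip_width": finger opening in m.
Only numpy, scipy, OpenCV 4.12 (cv2) and the standard library are available. Lean on these libraries where they do the work, as an engineer would, in place of code of your own. Each camera call takes 0.05 s, during which the arm holds its last target.

### The job

Check the bench shaker's stop station before the practical: press the eared mushroom stop button in until it latches down, then push an ear round clockwise (seen from above) until the latch lets go and the button springs back up, then press the small round reset button fully in and let it come out. Only push with the fingers: do not grip the ears, do not lift or shove the station about, and leave everything else on the table where it stands.

Things in the scene. Friction and masses are not known exactly. Their poses are not given: they have to be found in the camera images.
- station: Loose white stop station on rubber feet, 2.5 kg: a flat box 120 mm (its x) by 230 mm (its y), its top face 60 mm above the table. Origin: centre of its underside; z up. On its top: the mushroom stop at y = +50 mm and the small reset button at y = -65 mm, both at x = 0. Pushed sideways with more than about 15 N it slides.
- stop_top (a point): Centre of the top of the mushroom stop button, on its axis, 104 mm above the table when out and 94 mm when fully in. The plain grey head is a dome of 60 mm diameter (flat middle 24 mm across) on a 44 mm collar that is 10 mm high; its rim is 82 mm above the table when out. Two ears stick out of the rim at opposite sides, along the station's +x and -x when untwisted.
- far_ear (a point): Point on the ear at the station's +x side, 40 mm from the button's axis; moves with the head; clockwise from above it goes towards the station's -y. Ears are 14 mm wide, reach to 48 mm from the axis and run from 83 to 97 mm above the table when the button is out (this point at 90 mm), 10 mm lower when fully in. Below them is free space down to the station's top at 60 mm.
- near_ear (a point): The same point on the equal ear opposite, at the station's -x side; clockwise from above it goes towards the station's +y. On both ears the side walls end 2 mm below the middle ridge.
- stop (a joint): How far the stop button is pressed in, m: 0 out, 0.010 fully in. It takes about 5 N over the stroke; touching it faster than 20 mm/s gives a short knock of up to 20 N. Pressed in beyond about 0.009 it latches and then stays at about 0.009 by itself; the spring throws it back to 0 when the latch is released.
- stop_twist (a joint): Angle of the stop's head, rad: 0 untwisted, growing clockwise from above to a firm end at 0.9. A weak spring turns it back to 0 (about 0.05 N m at first, 0.18 N m at the end). With the button latched, the latch lets go at about 0.5 rad.
- reset_top (a point): Centre of the top of the reset button, a grey round cap of 24 mm diameter in a dark ring of 40 mm, 82 mm above the table when out. It is the only other button on the station.
- reset (a joint): How far the reset button is pressed in, m: 0 out, 0.006 fully in (about 5 N); springs back.
- vial_a_mid (a point): Middle of a loose amber vial with black cap, 22 mm diameter, 60 mm tall, standing by the station; leave alone.
- vial_b_mid (a point): Middle of a second such vial; leave alone.
- cup_a_mid (a point): Middle of a loose clear cup, 68 mm across, 85 mm tall; leave alone.
- cup_b_mid (a point): Middle of a second such cup; leave alone.
- squeeze_mid (a point): Middle of a squeeze bottle, 60 mm diameter, 150 mm tall; leave alone.
- notebook_mid (a point): Middle of a closed notebook, 210 by 150 by 16 mm, lying flat; leave alone.
- scale_mid (a point): Middle of a small green hanging scale lying on the table, about 120 by 68 by 26 mm; leave alone.

How it is judged:
By the outcome, as a careful person would: the job done as asked, in the order asked, and still so for the second after the job is handed in, with the robot touching nothing.
It also fails if it takes over 48 s, if anything falls off the work surface, if the arm or the gripper's body presses on something with over 40 N, if the wrist force passes 120 N, or if a joint passes its speed limit or range.

## Working session

There is one attempt and no reset: what is moved stays moved. The work goes in short steps, Python scripts to look and compute and a tool call to move; the robot and the scene stay as the last step left them, time stands still between calls to the robot, and variables do not carry over. Pictures are saved under pics/ and viewed, and the job is handed in when it is done.

Besides the shell and the picture viewer there is one more tool, called after "Request:" as a command line: name --argument value ..., lists and objects as JSON in quotes. drive_tool: Moves the arm, as the interface text tells. Its arguments: {"type":"object","properties":{"targets":{"type":"array","items":{"type":"number"}},"grip":{"type":"number"},"squeeze":{"type":"number"}},"required":["targets"]}

```bash
mkdir -p pics; ls
python3 - <<'E'
from rig import robot
import cv2,numpy as np
o=robot.get_obs();print({k:np.round(v,3).tolist() for k,v in o.items()},robot.grasp_offset)
for n in ["scene","top","wrist"]:
    p,d=robot.camera(n);cv2.imwrite(f"pics/{n}0.png",p[:,:,::-1]);np.save(f"pics/{n}0.npy",d);np.save(f"pics/{n}0rgb.npy",p)
    print(n,{k:np.round(v,3).tolist() for k,v in robot.calibration(n).items()})
E
```

```text
pics
{'time': 0.0, 'q': [1.14, 0.528, 1.434, 0.0, 1.181, -0.179], 'joint_velocities': [0.001, -0.001, -0.001, 0.002, 0.001, 0.0], 'joint_torque': [-0.0, -44.004, -17.659, 0.063, 0.058, -0.0], 'position': [0.156, 0.604, 0.186], 'tool_rot': [0.126, 0.992, -0.001, -0.0], 'ft_force': [-0.675, -0.058, 0.596], 'moment': [-0.005, -0.011, 0.051], 'grip_width': 0.087} 0.0187
scene {'mtx': [[425.188, 0.0, 280.98], [0.0, 425.188, 209.27], [0.0, 0.0, 1.0]], 'distortion': [0.006, 0.0, 0.0, 0.0, 0.0], 'R': [[0.551, 0.835, -0.015], [0.665, -0.449, -0.597], [-0.505, 0.319, -0.802]], 't': [-0.316, -0.309, 1.575]}
top {'mtx': [[509.061, 0.0, 279.374], [0.0, 509.061, 217.427], [0.0, 0.0, 1.0]], 'distortion': [0.037, 0.0, 0.0, 0.0, 0.0], 'R': [[0.005, -1.0, 0.019], [-0.982, -0.008, -0.187], [0.187, -0.017, -0.982]], 't': [-0.017, 0.561, 1.43]}
wrist {'mtx': [[353.992, 0.0, 277.949], [0.0, 353.992, 209.0], [0.0, 0.0, 1.0]], 'distortion': [-0.038, 0.0, 0.0, 0.0, 0.0], 'hand_eye': [[0.0, -0.962, -0.274, 0.075], [1.0, -0.0, 0.0, 0.0], [-0.0, -0.274, 0.962, -0.199], [0.0, 0.0, 0.0, 1.0]]}
```

View pics/scene0.png

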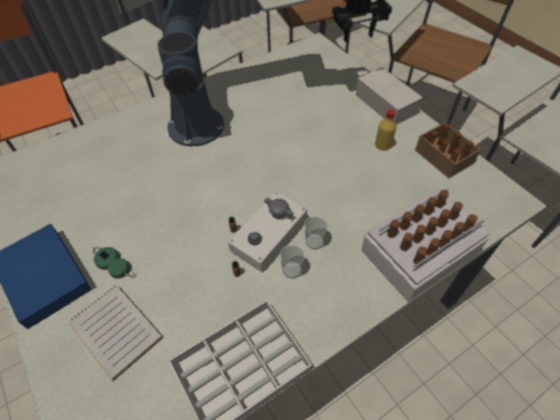

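View pics/top0.png

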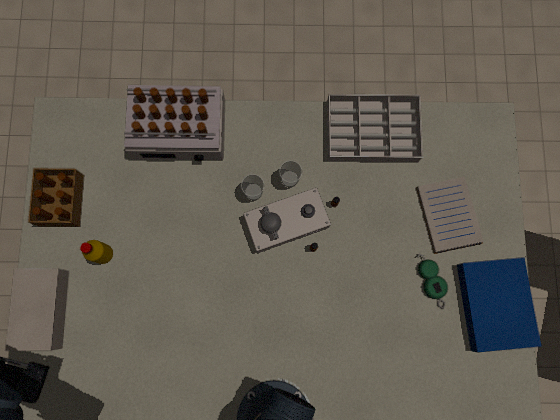

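View pics/wrist0.png

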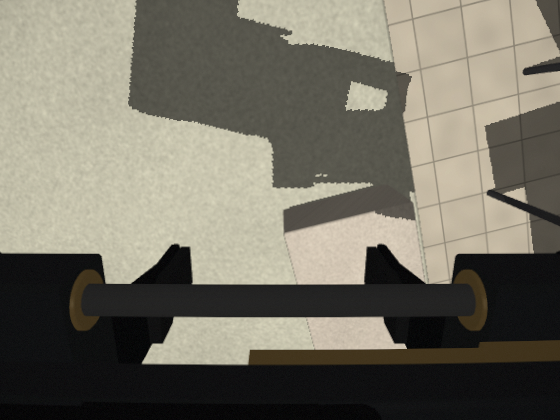

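The top view shows the station at about (288,220), with the mushroom at (269,223), the reset at (308,211), vials at (335,201) and (313,247), and cups at (252,188) and (290,174). Next I measure these.

```bash
cat > h.py <<'E'
import numpy as np,cv2
from rig import robot
from scipy.spatial.transform import Rotation as Ro
def ext(n,obs=None):
    c=robot.calibration(n)
    if n!="wrist": return c,np.array(c["R"]).T,-np.array(c["R"]).T@np.array(c["t"])
    o=obs; T=np.eye(4);T[:3,:3]=Ro.from_quat(o["tool_rot"]).as_matrix();T[:3,3]=o["position"]
    M=T@np.array(c["hand_eye"]);return c,M[:3,:3],M[:3,3]
def rays(n,uv,obs=None):
    c,R,o=ext(n,obs);uv=np.asarray(uv,float).reshape(-1,1,2)
    p=cv2.undistortPoints(uv,np.array(c["mtx"]),np.array(c["distortion"])).reshape(-1,2)
    return o,np.c_[p,np.ones(len(p))]@R.T
def onplane(n,uv,z,obs=None):
    o,r=rays(n,uv,obs);return o+r*((z-o[2])/r[:,2])[:,None]
def cloud(n,d,obs=None):
    H,W=d.shape;u,v=np.meshgrid(np.arange(W),np.arange(H))
    o,r=rays(n,np.c_[u.ravel(),v.ravel()],obs);return (o+r*d.reshape(-1,1)).reshape(H,W,3)
E
python3 - <<'E'
from h import *
for n in ["top","scene"]:
    d=np.load(f"pics/{n}0.npy");P=cloud(n,d)
    X=P.reshape(-1,3)
    m=(abs(X[:,0]-.62)<.25)&(abs(X[:,1])<.25)
    c=X[m]; print(n,"table z",np.median(c[:,2]))
    t=c[(c[:,2]>.052)&(c[:,2]<.068)]
    print(len(t),t.min(0),t.max(0),t.mean(0))
    b=c[(c[:,2]>.09)&(c[:,2]<.115)];print("dome",len(b),b.mean(0) if len(b) else 0, b[:,2].max())
rgb=np.load("pics/top0rgb.npy");im=rgb[150:275,215:365,::-1]
cv2.imwrite("pics/topcrop.png",cv2.resize(im,None,fx=5,fy=4.8,interpolation=cv2.INTER_CUBIC))
for n,px in [("top",(269,223)),("top",(308,211)),("top",(335,201)),("top",(313,247)),("top",(252,188)),("top",(290,174))]:
    print(px,onplane(n,px,.09))
E
```

```text
top table z 0.0020953519296390555
2941 [ 0.46349297 -0.23811934  0.0520013 ] [0.86699643 0.24791797 0.0679647 ] [ 0.56929912 -0.03166752  0.06022789]
dome 1349 [0.72404013 0.14361934 0.10348642] 0.11470728138591357
scene table z 0.0002349244884908286
2683 [ 0.46639199 -0.22455276  0.05202005] [0.86959612 0.16170442 0.06793167] [ 0.59079413 -0.03755916  0.05906146]
dome 1190 [0.74187866 0.1451534  0.10264904] 0.11476395176292087
(269, 223) [[0.53735268 0.01638155 0.09      ]]
(308, 211) [[ 0.57298635 -0.09440794  0.09      ]]
(335, 201) [[ 0.60284511 -0.17190056  0.09      ]]
(313, 247) [[ 0.46983576 -0.10788304  0.09      ]]
(252, 188) [[0.63889622 0.0659908  0.09      ]]
(290, 174) [[ 0.6815184  -0.04298953  0.09      ]]
```

View pics/topcrop.png

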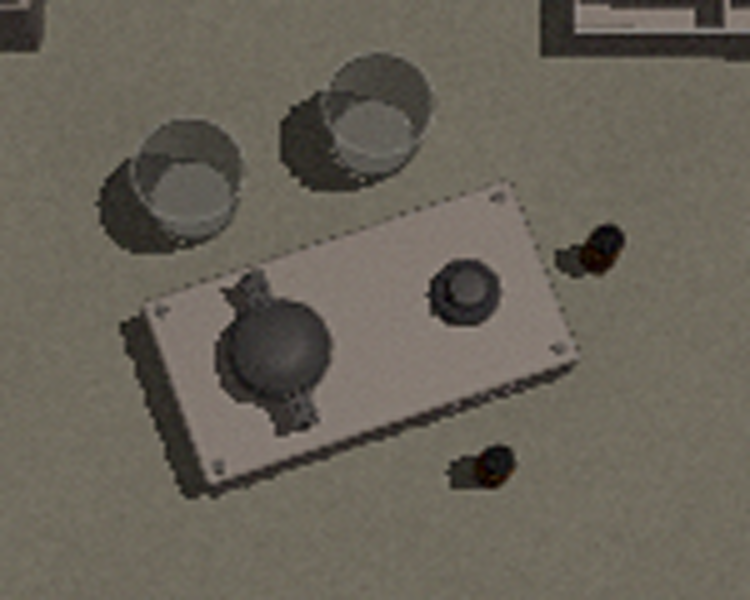

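Run:
```python
from h import *
for n in ["top","scene"]:
    d=np.load(f"pics/{n}0.npy");P=cloud(n,d)
    m=((abs(P[...,2]-.061)<.007)&(abs(P[...,0]-.565)<.15)&(abs(P[...,1]+.04)<.16)).astype(np.uint8)
    k,l,s,_=cv2.connectedComponentsWithStats(m,connectivity=4);i=1+np.argmax(s[1:,4])
    cs,_=cv2.findContours((l==i).astype(np.uint8),cv2.RETR_EXTERNAL,cv2.CHAIN_APPROX_NONE)
    c=max(cs,key=cv2.contourArea)
    w=onplane(n,c.reshape(-1,2).astype(float),.06)
    (cx,cy),(a,b),ang=cv2.minAreaRect((w[:,:2]*1000).astype(np.float32))
    print(n,"rect",cx,cy,a,b,ang,"yaw",ang if a<b else ang-90, 'area', s[i,4])
    # mushroom & reset from depth
    for zl,zh,nm in [(.078,.12,'stop/reset')]:
        q=P[(P[...,2]>zl)&(P[...,2]<zh)&(abs(P[...,0]-.545)<.075)&(abs(P[...,1]+.04)<.12)]
        s_=q[q[:,1]>-.045];r=q[q[:,1]<-.045]
        t=s_[s_[:,2]>s_[:,2].max()-.004]
        print("stop top",t.mean(0),s_[:,2].max(),len(t),"bbox",s_.min(0),s_.max(0)," reset",np.median(r,0),r.min(0),r.max(0),len(r))
```

```text
top rect 555.5799560546875 -34.61396789550781 120.6210708618164 229.36277770996094 20.135648727416992 yaw 20.135648727416992 area 2566
stop top [0.53809312 0.00964626 0.10926339] 0.11202550389350141 20 bbox [ 0.49148956 -0.01757685  0.07921676] [0.61993325 0.07725697 0.1120255 ]  reset [ 0.57780077 -0.09522125  0.08219746] [ 0.56341871 -0.10679078  0.07827087] [ 0.59265334 -0.08599478  0.09021178] 50
scene rect 562.755859375 -37.52754211425781 121.23968505859375 230.6151580810547 20.10489273071289 yaw 20.10489273071289 area 2176
stop top [0.54341732 0.00824395 0.10435528] 0.10724282226442405 42 bbox [ 0.49421334 -0.01865673  0.07997167] [0.5906208  0.03801152 0.10724282]  reset [ 0.58321307 -0.09871906  0.08038585] [ 0.57051227 -0.10844394  0.0780424 ] [ 0.59396532 -0.08525762  0.08457347] 49
```

Request:
drive_tool --targets '[-31,-30,-4,0,0,28,-31,-30,-4,0,0,28,-31,-30,-4,0,0,28,-31,-30,-4,0,0,28,-31,-30,-4,0,0,28,-31,-30,-4,0,0,28,-31,-30,-4,0,0,28,-31,-30,-4,0,0,28,-31,-30,-4,0,0,28,-31,-30,-4,0,0,28,-31,-30,-4,0,0,28,-31,-30,-4,0,0,28]' --grip 1 --squeeze 20

```text
time: 1.15
position: [0.3839, 0.2344, 0.227]
tool_rot: [0.365, 0.931, 0.0, 0.001]
ft_force: [0.2, 0.6, 0.7]
grip_width: 0.015
```

```bash
cat > goto.py <<'E'
from h import *
import sys
# usage: goto x y z yaw_of_tool_y_deg -> tool shift cm, turn deg (from measured pose, tool assumed down)
def go(x,y,z,yaw):
    o=robot.get_obs();R=Ro.from_quat(o["tool_rot"]).as_matrix()
    a=np.deg2rad(yaw);yy=np.array([np.cos(a),np.sin(a),0]);zz=np.array([0,0,-1.]);G=np.c_[np.cross(yy,zz),yy,zz]
    s=R.T@(np.array([x,y,z])-o["position"]);r=Ro.from_matrix(R.T@G).as_rotvec(degrees=True)
    print("t",o["time"],"pos",np.round(o["position"],4),"q",np.round(o["q"],2),"F",np.round(o["ft_force"],1),"shift cm",np.round(s*100,2),"turn",np.round(r,2))
if __name__=="__main__": go(*map(float,sys.argv[1:5]))
E
python3 goto.py .596 -.139 .22 20.1
```

```text
t 1.15 pos [0.3839 0.2344 0.227 ] q [ 0.3   0.23  1.8  -0.    1.1  -0.52] F [0.2 0.6 0.7] shift cm [-40.93 -12.99   0.76] turn [ 0.08  0.09 27.1 ]
```

Request:
drive_tool --targets '[-41,-13,0,0,0,27,-41,-13,0,0,0,27,-41,-13,0,0,0,27,-41,-13,0,0,0,27,-41,-13,0,0,0,27,-41,-13,0,0,0,27,-41,-13,0,0,0,27,-41,-13,0,0,0,27,-41,-13,0,0,0,27,-41,-13,0,0,0,27,-41,-13,0,0,0,27,-41,-13,0,0,0,27]'

```text
time: 2.15
position: [0.5978, -0.1381, 0.2256]
tool_rot: [0.571, 0.821, 0.0, 0.0]
ft_force: [0.2, 0.1, -0.7]
grip_width: 0.0002
```

```bash
python3 goto.py .596 -.139 .22 20.1
python3 - <<'E'
from h import *
import pickle
o=robot.get_obs();p,d=robot.camera("wrist");cv2.imwrite("pics/w1.png",p[:,:,::-1]);pickle.dump((o,p,d),open("w1.pkl","wb"))
E
```

```text
t 2.15 pos [ 0.5978 -0.1381  0.2256] q [-0.41  0.47  1.42 -0.    1.25 -0.76] F [ 0.2  0.1 -0.7] shift cm [-0.02 -0.2   0.56] turn [0.03 0.04 0.25]
```

View pics/w1.png

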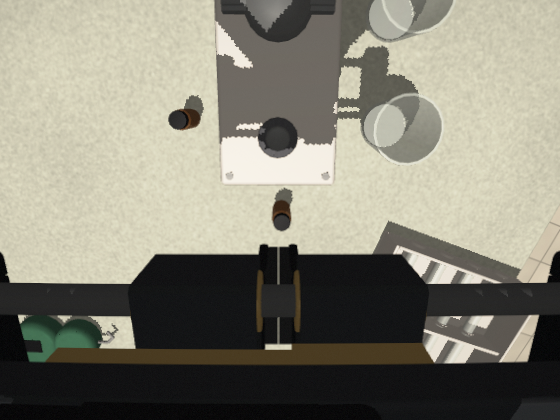

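Reset cap is at (278,137); the mushroom is cut off at the top (279,10). I'll move 9 cm along tool x for a full view of it.

Request:
drive_tool --targets '[3,0,0,0,0,0,6,0,0,0,0,0,9,0,0,0,0,0,9,0,0,0,0,0,9,0,0,0,0,0]'

```text
time: 2.62
position: [0.5624, -0.0474, 0.2267]
tool_rot: [0.568, 0.823, -0.0, -0.001]
ft_force: [0.2, 0.1, 0.4]
grip_width: 0.0006
```

```bash
python3 goto.py .596 -.139 .22 20.1
python3 - <<'E'
from h import *
import pickle
o=robot.get_obs();p,d=robot.camera("wrist");cv2.imwrite("pics/w2.png",p[:,:,::-1]);pickle.dump((o,p,d),open("w2.pkl","wb"))
E
```

```text
t 2.6167 pos [ 0.5624 -0.0474  0.2267] q [-0.28  0.4   1.54  0.    1.2  -0.65] F [0.2 0.1 0.4] shift cm [-9.76 -0.11  0.65] turn [-0.07 -0.09  0.7 ]
```

View pics/w2.png

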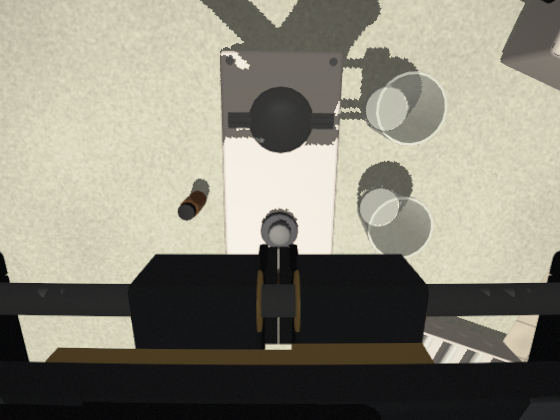

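Mushroom head is at (281,119), its ears at (239,121) and (324,121), and the reset at (280,233).

Run:
```python
from h import *
import pickle
for f in ["w1","w2"]:
    o,p,d=pickle.load(open(f+".pkl","rb"));P=cloud("wrist",d,o)
    V=P[:240];Z=V[...,2]
    reg=(abs(V[...,0]-.56)<.15)&(abs(V[...,1]+.04)<.18)
    tab=V[reg&(Z<.02)];print(f,"table z",np.median(tab[:,2]))
    m=(reg&(abs(Z-.06)<.008)); print(" top z",np.median(Z[m]))
    # station coords relative guess
    c=np.array([.559,-.036]);a=np.deg2rad(20.1);S=np.array([[np.cos(a),np.sin(a)],[-np.sin(a),np.cos(a)]])
    mm=(reg&(Z>.045)&(Z<.13)).astype(np.uint8)
    k,l,s,_=cv2.connectedComponentsWithStats(mm,connectivity=4);i=1+np.argmax(s[1:,4]);M=l==i
    q=V[M];sq=(q[:,:2]-c)@S.T
    print(" station-frame extents @top",[np.percentile(sq[q[:,2]<.066][:,j],[.3,99.7]).round(4).tolist() for j in (0,1)])
    # slope of edge: left/right edge fit
    cs,_=cv2.findContours(M.astype(np.uint8),cv2.RETR_EXTERNAL,cv2.CHAIN_APPROX_NONE)
    for nm,rng,zl,zh in [("dome",(.0,.1),.074,.13),("reset",(-.1,-.03),.066,.1)]:
        k=(sq[:,1]>rng[0])&(sq[:,1]<rng[1])&(q[:,2]>zl)&(q[:,2]<zh)
        if k.sum()<30: continue
        b=sq[k];zz=q[k,2];print(" ",nm,k.sum(),"min",b.min(0).round(4),"max",b.max(0).round(4),"mid",((b.min(0)+b.max(0))/2).round(4),"zpct",np.percentile(zz,[5,50,95,99.5]).round(4))
        t=zz>np.percentile(zz,99.5)-.004;print("   tip mean",b[t].mean(0).round(4),"ring z sample",[ (round(float(np.median(zz[(np.hypot(*(b-b[t].mean(0)).T)>r-.001)&(np.hypot(*(b-b[t].mean(0)).T)<r+.001)])),4)) for r in (.004,.008,.011,.014,.017,.019)])
```

```text
w1 table z 0.0010213530123556191
 top z 0.060891579986772415
 station-frame extents @top [[-0.0586, 0.0603], [-0.1109, 0.0605]]
  dome 2990 min [-0.0477  0.0229] max [0.0492 0.0542] mid [0.0007 0.0386] zpct [0.0903 0.0994 0.1052 0.1063]
   tip mean [0.0007 0.0438] ring z sample [0.1048, 0.1045, 0.1038, 0.1023, 0.1007, 0.0983]
  reset 1293 min [-0.0192 -0.0818] max [ 0.0202 -0.042 ] mid [ 0.0005 -0.0619] zpct [0.0717 0.0736 0.0836 0.0846]
   tip mean [ 0.0004 -0.0618] ring z sample [0.0831, 0.0832, 0.0817, 0.0731, 0.073, 0.0726]
w2 table z 0.0010358883471840996
 top z 0.060929766196018476
 station-frame extents @top [[-0.0585, 0.06], [-0.0744, 0.1174]]
  dome 4025 min [-0.0468  0.0232] max [0.0484 0.0832] mid [0.0008 0.0532] zpct [0.0945 0.1012 0.1054 0.1064]
   tip mean [0.0006 0.0534] ring z sample [0.1048, 0.1049, 0.105, 0.1045, 0.1037, 0.1034]
  reset 861 min [-0.0194 -0.0705] max [ 0.0202 -0.0423] mid [ 0.0004 -0.0564] zpct [0.0706 0.0735 0.0834 0.084 ]
   tip mean [ 0.0003 -0.0587] ring z sample [0.0828, 0.0824, 0.0742, 0.0729, 0.0722, 0.0722]
```

```bash
python3 goto.py .5413 .0142 .114 20.1
```

```text
t 2.6667 pos [ 0.5635 -0.049   0.2268] q [-0.28  0.4   1.54  0.    1.2  -0.65] F [-0.1  0.1  0.7] shift cm [ 6.69  0.16 11.28] turn [-0.02 -0.01  0.62]
```

Request:
drive_tool --targets '[2.5,0.1,2,0,0,0.5,5,0.2,4.5,0,0,0.5,6.7,0.2,7,0,0,0.5,6.7,0.2,9,0,0,0.5,6.7,0.2,10.5,0,0,0.5,6.7,0.2,11,0,0,0.5,6.7,0.2,11,0,0,0.5,6.7,0.2,11,0,0,0.5]'

```text
time: 3.33
position: [0.5435, 0.0117, 0.1169]
tool_rot: [0.574, 0.819, 0.0, 0.0]
ft_force: [0.6, 0.5, -0.7]
grip_width: 0.0003
```

```bash
python3 goto.py .5413 .0142 .094 20.1
```

```text
t 3.3333 pos [0.5435 0.0117 0.1169] q [-0.18  0.51  1.71 -0.    0.92 -0.53] F [ 0.6  0.5 -0.7] shift cm [ 0.31 -0.12  2.29] turn [ 0.04  0.02 -0.11]
```

Request:
drive_tool --targets '[0.3,-0.1,0.2,0,0,0,0.3,-0.1,0.4,0,0,0,0.3,-0.1,0.6,0,0,0,0.3,-0.1,0.7,0,0,0,0.3,-0.1,0.8,0,0,0,0.3,-0.1,0.9,0,0,0,0.3,-0.1,1.0,0,0,0,0.3,-0.1,1.1,0,0,0,0.3,-0.1,1.2,0,0,0,0.3,-0.1,1.3,0,0,0,0.3,-0.1,1.4,0,0,0,0.3,-0.1,1.5,0,0,0]'

```text
time: 4.33
position: [0.5408, 0.0146, 0.1014]
tool_rot: [0.573, 0.819, -0.0, -0.0]
ft_force: [-0.2, 0.0, 0.8]
grip_width: 0.0003
```

```bash
python3 goto.py .5413 .0142 .094 20.1
```

```text
t 4.3333 pos [0.5408 0.0146 0.1014] q [-0.18  0.54  1.72  0.    0.88 -0.53] F [-0.2  0.   0.8] shift cm [-0.05  0.03  0.74] turn [-0.   -0.   -0.08]
```

Request:
drive_tool --targets '[0,0,0.1,0,0,0,0,0,0.2,0,0,0,0,0,0.3,0,0,0,0,0,0.4,0,0,0,0,0,0.5,0,0,0,0,0,0.5,0,0,0]'

```text
time: 4.83
position: [0.5407, 0.0146, 0.0963]
tool_rot: [0.573, 0.819, -0.0, -0.0]
ft_force: [-0.4, 0.0, -0.5]
grip_width: 0.0004
```

```bash
python3 goto.py .5413 .0142 .094 20.1
```

```text
t 4.8333 pos [0.5407 0.0146 0.0963] q [-0.18  0.54  1.73  0.    0.87 -0.53] F [-0.4  0.  -0.5] shift cm [-0.06  0.04  0.23] turn [-0.02 -0.01 -0.08]
```

No force yet at z=0.096, so I'll take a look.

Run:
```python
from h import *
p,d=robot.camera("wrist");q,e=robot.camera("scene")
np.save("s2.npy",e)
a=cv2.resize(q[180:280,210:340,::-1],(520,400),interpolation=cv2.INTER_CUBIC)
cv2.imwrite("pics/w3.png",p[:,:,::-1]);cv2.imwrite("pics/s3.png",a);print(robot.get_obs()["ft_force"])
```

```text
[-0.69820171 -0.00834091  0.93136882]
```

View pics/w3.png

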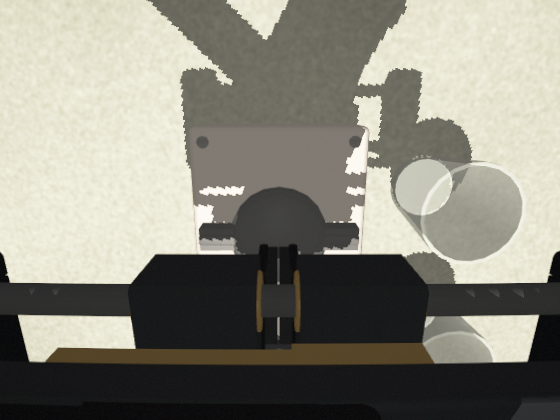

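View pics/s3.png

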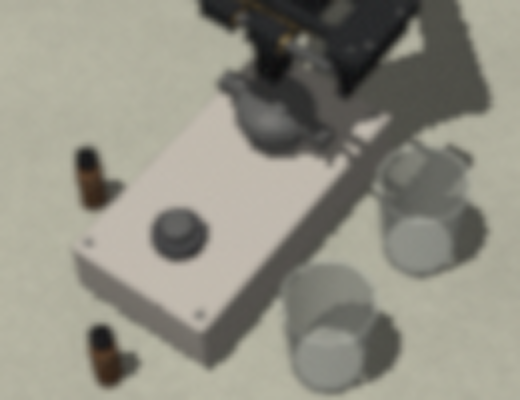

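Run:
```python
from h import *
o=robot.get_obs();p,d=robot.camera("wrist");P=cloud("wrist",d,o)
print(o["position"])
for r in (150,170,185,190,195,200,210,220,228,235,240,244,248,252): print(r,np.round(P[r,279],4),np.round(P[r,225],4),np.round(P[r,265],4))
ps=cloud("scene",np.load("s2.npy"))
q=ps[(abs(ps[...,0]-.54)<.05)&(abs(ps[...,1]-.012)<.05)&(ps[...,2]>.075)&(ps[...,2]<.125)]
for z in np.arange(.08,.125,.005):
    k=abs(q[:,2]-z)<.0025;print(round(z,3),k.sum(),q[k].mean(0).round(4) if k.any() else "")
```

```text
[0.5407929  0.01457552 0.09649049]
150 [0.5248 0.0607 0.061 ] [0.4914 0.0486 0.0615] [0.5162 0.0576 0.061 ]
170 [0.5293 0.0484 0.062 ] [0.4955 0.0359 0.0609] [0.5206 0.0449 0.0605]
185 [0.533  0.0384 0.0599] [0.4986 0.026  0.0606] [0.524  0.0356 0.062 ]
190 [0.5315 0.0421 0.0927] [0.4996 0.0229 0.0612] [0.524  0.0382 0.0877]
195 [0.5322 0.0402 0.097 ] [0.5007 0.0196 0.0614] [0.5247 0.0371 0.0955]
200 [0.5331 0.0377 0.098 ] [0.5017 0.0158 0.0598] [0.5255 0.0353 0.0996]
210 [0.5348 0.0332 0.1021] [0.504  0.0097 0.062 ] [0.5273 0.0305 0.1025]
220 [0.5365 0.0283 0.1045] [0.5062 0.0026 0.0614] [0.5292 0.0253 0.1037]
228 [0.5381 0.0239 0.105 ] [0.5089 0.0095 0.0947] [0.5307 0.0211 0.1046]
235 [0.5395 0.0202 0.1058] [0.5104 0.0062 0.0969] [0.5321 0.0172 0.105 ]
240 [0.5407 0.017  0.1047] [0.5113 0.0029 0.0964] [0.5331 0.0143 0.1049]
244 [0.5414 0.015  0.1054] [0.5121 0.0011 0.098 ] [0.5309 0.0236 0.1352]
248 [0.5378 0.0246 0.1367] [ 0.5129 -0.002   0.0963] [0.5312 0.023  0.1387]
252 [0.5379 0.0242 0.1408] [ 0.5134 -0.0205  0.0609] [0.5314 0.023  0.1433]
0.08 9 [0.5631 0.0105 0.0812]
0.085 27 [ 5.562e-01 -3.000e-04  8.540e-02]
0.09 54 [0.5529 0.0046 0.0906]
0.095 95 [0.5459 0.0054 0.0952]
0.1 133 [0.5472 0.0087 0.1   ]
0.105 50 [0.5448 0.0102 0.1036]
0.11 0 
0.115 0 
0.12 0
```

Run:
```python
from h import *
o=robot.get_obs();print(o["position"],o["ft_force"])
for n in ("scene","top"):
    p,d=robot.camera(n);ps=cloud(n,d)
    m=(abs(ps[...,0]-.54)<.06)&(abs(ps[...,1]-.012)<.06)
    q=ps[m]
    for z in np.arange(.09,.2,.01):
        k=abs(q[:,2]-z)<.005;print(n,round(z,3),k.sum(),q[k].mean(0).round(4) if k.any() else "",q[k].min(0).round(3) if k.any() else "",q[k].max(0).round(3) if k.any() else "")
    if n=="scene":
        c=cv2.resize(p[150:235,230:330,::-1],(800,600) ,interpolation=cv2.INTER_NEAREST);cv2.imwrite("pics/s4.png",c)
        print((d[150:235,230:330]==0).sum())
    # project TCP
    c_,R,t=ext(n); print("tcp px",cv2.projectPoints(np.array([[o["position"]],[[o["position"][0],o["position"][1],.135]]]),cv2.Rodrigues(np.array(c_["R"]))[0],np.array(c_["t"]),np.array(c_["mtx"]),np.array(c_["distortion"]))[0].reshape(-1,2))
```

```text
[0.54084585 0.01455788 0.09654119] [ 0.4704437  -0.60842756  0.09204559]
scene 0.09 107 [0.5517 0.0037 0.0913] [ 0.496 -0.019  0.086] [0.589 0.036 0.095]
scene 0.1 227 [0.5465 0.0087 0.0998] [ 0.497 -0.018  0.095] [0.589 0.038 0.105]
scene 0.11 9 [0.5484 0.0082 0.1059] [0.538 0.001 0.105] [0.558 0.018 0.107]
scene 0.12 0   
scene 0.13 7 [0.5483 0.0128 0.1325] [0.545 0.003 0.13 ] [0.552 0.024 0.134]
scene 0.14 22 [0.5464 0.0063 0.1397] [ 0.536 -0.001  0.135] [0.555 0.024 0.145]
scene 0.15 21 [0.547  0.0065 0.1497] [ 0.536 -0.     0.145] [0.555 0.023 0.154]
scene 0.16 12 [0.5473 0.0051 0.1592] [ 0.538 -0.002  0.155] [0.556 0.018 0.164]
scene 0.17 1 [0.5524 0.0034 0.1652] [0.552 0.003 0.165] [0.552 0.003 0.165]
scene 0.18 0   
scene 0.19 0   
scene 0.2 2 [ 0.5397 -0.0128  0.204 ] [ 0.539 -0.026  0.203] [0.541 0.    0.205]
35
tcp px [[278.59214378 204.59086237]
 [278.332355   196.32602673]]
top 0.09 0   
top 0.1 0   
top 0.11 0   
top 0.12 0   
top 0.13 0   
top 0.14 0   
top 0.15 0   
top 0.16 0   
top 0.17 0   
top 0.18 0   
top 0.19 0   
top 0.2 0   
tcp px [[269.65391522 221.37870454]
 [269.65141342 218.87406486]]
```

View pics/s4.png

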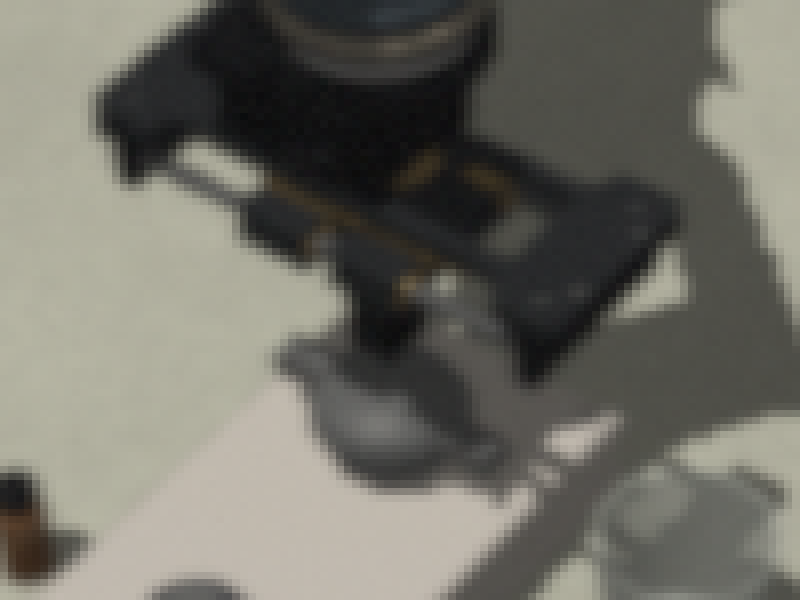

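Both cameras put the real fingertip end at z≈0.13 and the dome at 0.105. The fingers therefore end about 35 mm short of the reported TCP. I'll keep descending and let the contact force set the true offset.

Request:
drive_tool --targets '[0,0,0.3,0,0,0,0,0,0.6,0,0,0,0,0,0.9,0,0,0,0,0,1.2,0,0,0,0,0,1.5,0,0,0,0,0,1.7,0,0,0,0,0,1.8,0,0,0,0,0,1.9,0,0,0,0,0,2.0,0,0,0,0,0,2.1,0,0,0]'

```text
time: 5.92
position: [0.5409, 0.0145, 0.0755]
tool_rot: [0.573, 0.819, 0.0, 0.0]
ft_force: [0.7, -0.5, -0.2]
grip_width: 0.0004
```

Request:
drive_tool --targets '[0,0,0.1,0,0,0,0,0,0.2,0,0,0,0,0,0.3,0,0,0,0,0,0.4,0,0,0,0,0,0.5,0,0,0,0,0,0.6,0,0,0]'

```text
time: 6.42
position: [0.5408, 0.0145, 0.0695]
tool_rot: [0.573, 0.819, -0.0, 0.0]
ft_force: [-0.0, -0.2, -0.5]
grip_width: 0.0001
```

Request:
drive_tool --targets '[0,0,0.1,0,0,0,0,0,0.2,0,0,0,0,0,0.3,0,0,0,0,0,0.4,0,0,0]'

```text
time: 6.75
position: [0.5409, 0.0146, 0.0657]
tool_rot: [0.573, 0.819, 0.0, 0.0]
ft_force: [-1.0, -0.7, 5.4]
grip_width: 0.0005
```

Contact: 5.4 N upward at a reported z of about 0.066.

Request:
drive_tool --targets '[0,0,0.1,0,0,0,0,0,0.2,0,0,0,0,0,0.3,0,0,0,0,0,0.4,0,0,0,0,0,0.5,0,0,0]'

```text
time: 7.17
position: [0.5409, 0.0146, 0.0609]
tool_rot: [0.573, 0.819, 0.0, 0.0]
ft_force: [-0.8, 0.6, 4.0]
grip_width: 0.0006
```

Request:
drive_tool --targets '[0,0,0.1,0,0,0,0,0,0.2,0,0,0,0,0,0.2,0,0,0]'

```text
time: 7.42
position: [0.5409, 0.0146, 0.0586]
tool_rot: [0.573, 0.819, 0.0, 0.0]
ft_force: [-2.1, -0.0, 5.8]
grip_width: 0.0007
```

Request:
drive_tool --targets '[0,0,0.1,0,0,0,0,0,0.1,0,0,0]'

```text
time: 7.58
position: [0.541, 0.0146, 0.0583]
tool_rot: [0.573, 0.819, 0.0, 0.0]
ft_force: [-2.1, -0.5, 9.2]
grip_width: 0.0005
```

Request:
drive_tool --targets '[0,0,0.1,0,0,0,0,0,0.1,0,0,0]'

```text
time: 7.75
position: [0.5412, 0.0145, 0.0582]
tool_rot: [0.573, 0.819, 0.0, 0.0]
ft_force: [-2.7, 1.8, 14.9]
grip_width: 0.0007
```

The stop bottomed out at a reported z of 0.0582 (true 0.094), so the tip offset is about 36 mm. I'll lift and check the latch.

Request:
drive_tool --targets '[0,0,-0.5,0,0,0,0,0,-2,0,0,0,0,0,-4.5,0,0,0,-2.5,-2,-6,0,0,0,-5,-4,-6,0,0,0,-7,-5,-6,0,0,0,-7,-5,-6,0,0,0,-7,-5,-6,0,0,0]'

```text
time: 8.42
position: [0.5177, -0.0692, 0.1162]
tool_rot: [0.575, 0.818, 0.0, -0.0]
ft_force: [0.3, 0.1, -0.1]
grip_width: 0.0003
```

```bash
cat > look.py <<'E'
from h import *
import sys
o=robot.get_obs();p,d=robot.camera("wrist");cv2.imwrite(f"pics/{sys.argv[1]}.png",p[:,:,::-1]);P=cloud("wrist",d,o)[:245]
c=np.array([.559,-.036]);a=np.deg2rad(20.1);S=np.array([[np.cos(a),np.sin(a)],[-np.sin(a),np.cos(a)]])
V=P.reshape(-1,3);s=(V[:,:2]-c)@S.T
m=(np.hypot(s[:,0]-.0007,s[:,1]-.0532)<.055)&(V[:,2]>.072)&(V[:,2]<.12)
b=s[m]-[.0007,.0532];z=V[m,2];r=np.hypot(*b.T)
print("n",m.sum(),"dome z",np.median(z[r<.01]) if (r<.01).any() else None)
for nm,sg in(("far",1),("near",-1)):
    k=(r>.035)&(b[:,0]*sg>0)
    if k.sum()>5: w=b[k];print(nm,k.sum(),"z",np.median(z[k]).round(4),"angle cw deg",np.rad2deg(np.median(np.arctan2(-w[:,1]*sg,w[:,0]*sg))).round(1))
m=(abs(V[:,2]-.06)<.006)&(abs(s[:,0])<.08)&(abs(s[:,1])<.14)
print("top ext",[np.percentile(s[m][:,j],[.3,99.7]).round(4).tolist() for j in (0,1)])
m=(V[:,2]>.076)&(V[:,2]<.09)&(np.hypot(s[:,0],s[:,1]+.062)<.02);print("reset",s[m].mean(0),np.median(V[m,2]),m.sum())
print(o["time"],o["position"],o["ft_force"])
E
python3 look.py w5
```

```text
n 8437 dome z 0.09630976332504658
far 457 z 0.0878 angle cw deg -0.7
near 494 z 0.088 angle cw deg -0.1
top ext [[-0.0591, 0.0591], [-0.0424, 0.1175]]
reset [nan nan] nan 0
8.4167 [ 0.5177294  -0.069216    0.11620131] [ 0.27840353  0.12850742 -0.14228237]look.py:14: RuntimeWarning: Mean of empty slice.
  m=(V[:,2]>.076)&(V[:,2]<.09)&(np.hypot(s[:,0],s[:,1]+.062)<.02);print("reset",s[m].mean(0),np.median(V[m,2]),m.sum())
  ret = um.true_divide(
  return _methods._mean(a, axis=axis, dtype=dtype,
  ret = ret.dtype.type(ret / rcount)
```

View pics/w5.png

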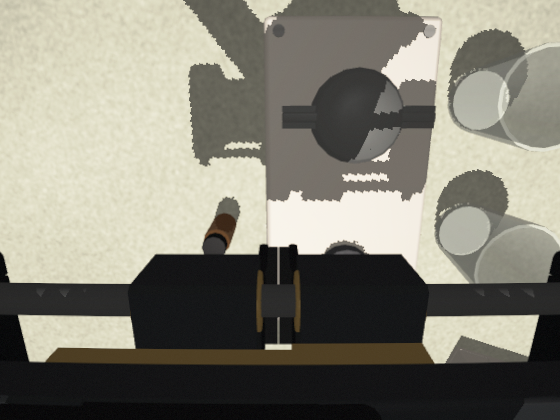

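Dome z dropped from 0.105 to 0.096, so the stop is latched, and the station is unmoved. The head is at (357,115) and the near ear at (300,117). Next the finger goes down beside the near ear.

```bash
python3 goto.py .5026 -.0255 .035 20.1
```

```text
t 8.4667 pos [ 0.5176 -0.0683  0.1161] q [-0.35  0.49  1.76  0.    0.89 -0.69] F [ 0.1  0.6 -0.1] shift cm [4.52 0.05 8.11] turn [-0.02 -0.05 -0.16]
```

Request:
drive_tool --targets '[2.5,0,0,0,0,0,4.5,0,1,0,0,0,4.5,0,3,0,0,0,4.5,0,5,0,0,0,4.5,0,6.5,0,0,0,4.5,0,7.5,0,0,0,4.5,0,8,0,0,0,4.5,0,8,0,0,0]'

```text
time: 9.13
position: [0.5017, -0.0252, 0.0354]
tool_rot: [0.573, 0.819, -0.0, -0.001]
ft_force: [-1.2, -1.2, -0.5]
grip_width: 0.0006
```

```bash
python3 goto.py .5026 -.0255 .035 20.1; python3 look.py w6 2>/dev/null
```

```text
t 9.1333 pos [ 0.5017 -0.0252  0.0354] q [-0.27  0.61  1.86  0.    0.67 -0.62] F [-1.2 -1.2 -0.5] shift cm [-0.06  0.07  0.04] turn [-0.11 -0.08 -0.03]
n 12439 dome z 0.09625616753619798
far 1034 z 0.0876 angle cw deg -3.4
near 1124 z 0.0875 angle cw deg 3.4
top ext [[-0.0592, 0.0589], [0.0381, 0.1181]]
reset [nan nan] nan 0
9.1333 [ 0.50174183 -0.02519522  0.03544286] [-1.2211535  -1.1627386  -0.47358707]
```

View pics/w6.png

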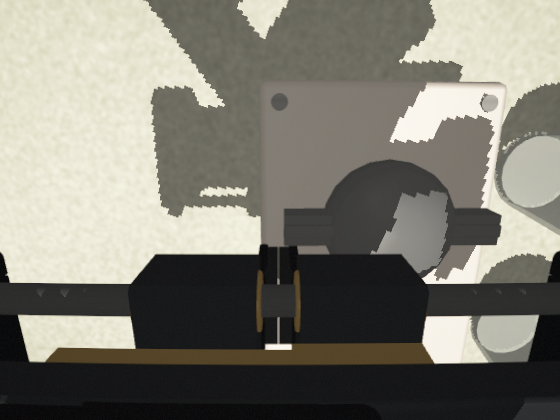

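Run:
```python
import numpy as np
A=np.array([1.84,4.77])
for t in range(2,40,2):
    a=np.deg2rad(t);R=np.array([[np.cos(a),-np.sin(a)],[np.sin(a),np.cos(a)]])
    s=A-R@A+[.5,.3];print(t,s.round(2))
```

```text
2 [0.67 0.24]
4 [0.84 0.18]
6 [1.01 0.13]
8 [1.18 0.09]
10 [1.36 0.05]
12 [1.53 0.02]
14 [ 1.71 -0.  ]
16 [ 1.89 -0.02]
18 [ 2.06 -0.04]
20 [ 2.24 -0.04]
22 [ 2.42 -0.04]
24 [ 2.6  -0.04]
26 [ 2.78 -0.02]
28 [ 2.95 -0.01]
30 [3.13 0.02]
32 [3.31 0.05]
34 [3.48 0.09]
36 [3.66 0.13]
38 [3.83 0.18]
```

Request:
drive_tool --targets '[0.2,0.3,0,0,0,0,0.5,0.3,0,0,0,0,0.67,0.24,0,0,0,2,0.84,0.18,0,0,0,4,1.01,0.13,0,0,0,6,1.18,0.09,0,0,0,8,1.36,0.05,0,0,0,10,1.53,0.02,0,0,0,12]'

```text
time: 9.85
position: [0.4986, -0.0122, 0.0376]
tool_rot: [0.656, 0.754, 0.0, 0.002]
ft_force: [0.4, -3.1, -0.4]
grip_width: 0.0006
```

```bash
python3 look.py w7 2>/dev/null
```

```text
n 11053 dome z 0.09634469461539413
far 1019 z 0.0876 angle cw deg 5.3
near 833 z 0.0874 angle cw deg 15.3
top ext [[-0.059, 0.0592], [0.0487, 0.1181]]
reset [nan nan] nan 0
9.85 [ 0.49859512 -0.01220054  0.03757176] [ 0.44323626 -3.10646769 -0.35498359]
```

View pics/w7.png

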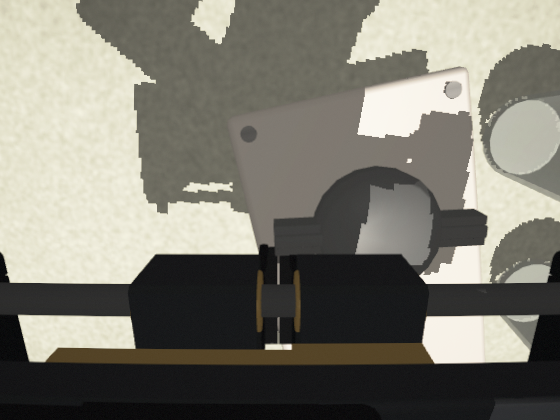

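The ear is turning (about 10°, 3 N) and the station is steady. I'll continue the arc.

Request:
drive_tool --targets '[0.17,-0.06,0.1,0,0,2,0.34,-0.12,0.1,0,0,4,0.51,-0.17,0.1,0,0,6,0.68,-0.21,0.1,0,0,8,0.86,-0.25,0.1,0,0,10,1.03,-0.28,0.1,0,0,12,1.21,-0.3,0.1,0,0,14,1.39,-0.32,0.1,0,0,16]'

```text
time: 10.57
position: [0.493, 0.001, 0.0366]
tool_rot: [0.755, 0.656, 0.0, 0.001]
ft_force: [-0.7, -4.3, 2.2]
grip_width: 0.0007
```

```bash
python3 look.py w8 2>/dev/null
```

```text
n 10847 dome z 0.09640236747750669
far 987 z 0.0876 angle cw deg 20.9
near 810 z 0.0875 angle cw deg 32.3
top ext [[-0.0583, 0.0593], [0.011, 0.1182]]
reset [nan nan] nan 0
10.5667 [0.49302712 0.00096516 0.03660468] [-0.65368385 -4.32947696  2.24662949]
```

View pics/w8.png

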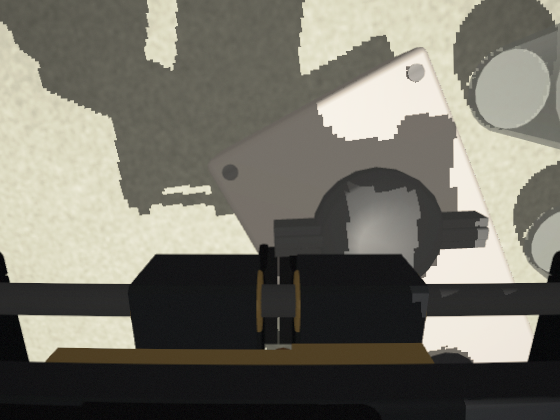

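Still latched at about 27°. A bit further.

Request:
drive_tool --targets '[0.17,-0.06,0,0,0,2,0.34,-0.12,0,0,0,4,0.51,-0.17,0,0,0,6,0.51,-0.17,0,0,0,6]'

```text
time: 10.95
position: [0.492, 0.0067, 0.0363]
tool_rot: [0.788, 0.616, 0.0, 0.001]
ft_force: [-0.2, -4.4, 1.5]
grip_width: 0.0002
```

```bash
python3 look.py w9 2>/dev/null
```

```text
n 10122 dome z 0.10490032794688656
far 799 z 0.0958 angle cw deg 25.0
near 682 z 0.0953 angle cw deg 41.0
top ext [[-0.0579, 0.0596], [0.004, 0.1182]]
reset [nan nan] nan 0
10.95 [0.49201274 0.00666057 0.03626381] [-0.16574315 -4.43842683  1.5424897 ]
```

Released: dome z is back to 0.105. I'll back out along the arc and lift.

Request:
drive_tool --targets '[-0.57,0.26,0,0,0,-7,-1.1,0.59,0,0,0,-14,-1.59,0.98,0,0,0,-21,-2.02,1.42,0,0,0,-28,-2.35,1.84,0,0,0,-34,-3.6,2.7,0,0,0,-34,-3.6,2.7,0,0,0,-34,-3.6,2.7,-3,0,0,-34,-3.6,2.7,-6,0,0,-34,-3.6,2.7,-8,0,0,-34,-3.6,2.7,-8,0,0,-34,-3.6,2.7,-8,0,0,-34]'

```text
time: 12.0
position: [0.5094, -0.0346, 0.1166]
tool_rot: [0.574, 0.819, 0.001, 0.001]
ft_force: [-0.1, -0.3, -0.7]
grip_width: 0.0006
```

```bash
python3 look.py w10 2>/dev/null;python3 goto.py .5807 -.0941 .065 20.1
```

```text
n 8220 dome z 0.10500021535530639
far 500 z 0.0963 angle cw deg -2.1
near 533 z 0.0965 angle cw deg 1.4
top ext [[-0.0592, 0.0593], [-0.0075, 0.118]]
reset [nan nan] nan 0
12.0 [ 0.50943462 -0.03461323  0.11658697] [-0.06214942 -0.27671439 -0.69678533]
t 12.05 pos [ 0.5084 -0.0343  0.1155] q [-0.29  0.48  1.79  0.    0.87 -0.64] F [-0.5  0.2 -0.9] shift cm [-8.09  4.76  5.05] turn [ 0.   -0.02 -0.16]
```

View pics/w10.png

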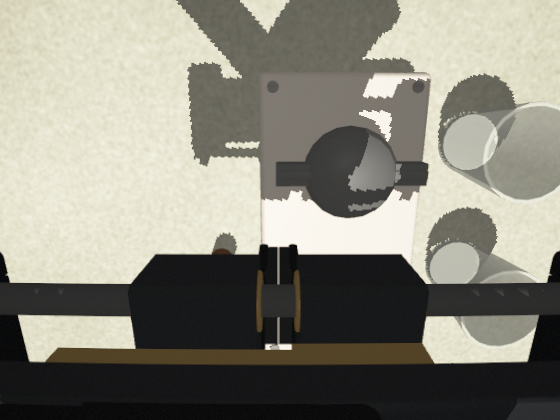

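Stop is back up and untwisted (head at (351,172)). Now to the reset.

Request:
drive_tool --targets '[-3,1.5,0,0,0,0,-6,3.5,0,0,0,0,-8.1,4.8,1,0,0,0,-8.1,4.8,3,0,0,0,-8.1,4.8,4.5,0,0,0,-8.1,4.8,5,0,0,0,-8.1,4.8,5,0,0,0,-8.1,4.8,5,0,0,0]'

```text
time: 12.72
position: [0.5807, -0.0937, 0.0646]
tool_rot: [0.574, 0.819, -0.0, -0.001]
ft_force: [-0.4, 0.4, 0.6]
grip_width: 0.0006
```

```bash
python3 goto.py .5807 -.0941 .048 20.1
```

```text
t 12.7167 pos [ 0.5807 -0.0937  0.0646] q [-0.35  0.64  1.63  0.    0.87 -0.7 ] F [-0.4  0.4  0.6] shift cm [-0.04 -0.01  1.66] turn [-0.1  -0.09 -0.09]
```

Request:
drive_tool --targets '[0,0,0.3,0,0,0,0,0,0.6,0,0,0,0,0,0.9,0,0,0,0,0,1.2,0,0,0,0,0,1.4,0,0,0,0,0,1.5,0,0,0,0,0,1.6,0,0,0,0,0,1.7,0,0,0,0,0,1.8,0,0,0,0,0,1.9,0,0,0,0,0,2.0,0,0,0,0,0,2.1,0,0,0]'

```text
time: 13.72
position: [0.5817, -0.0941, 0.0447]
tool_rot: [0.573, 0.819, 0.0, 0.0]
ft_force: [-0.4, 0.7, 3.2]
grip_width: 0.0002
```

Request:
drive_tool --targets '[0,0,0.1,0,0,0,0,0,0.2,0,0,0,0,0,0.3,0,0,0,0,0,0.4,0,0,0,0,0,0.5,0,0,0]'

```text
time: 14.13
position: [0.5817, -0.0942, 0.0402]
tool_rot: [0.573, 0.819, 0.0, 0.0]
ft_force: [-3.0, 1.2, 15.1]
grip_width: 0.0002
```

Request:
drive_tool --targets '[0,0,0.1,0,0,0,0,0,0.1,0,0,0]'

```text
time: 14.3
position: [0.5817, -0.0942, 0.0402]
tool_rot: [0.573, 0.819, -0.0, 0.0]
ft_force: [-3.6, 0.1, 13.1]
grip_width: 0.0003
```

Firm end at a reported z of 0.0402, as expected. Retract and check.

Request:
drive_tool --targets '[0,0,-0.5,0,0,0,0,0,-2,0,0,0,0,0,-5,0,0,0,0,0,-8,0,0,0,-2,0,-11,0,0,0,-3,0,-14,0,0,0,-3,0,-17,0,0,0,-3,0,-20,0,0,0,-3,0,-20,0,0,0,-3,0,-20,0,0,0]'

```text
time: 15.13
position: [0.5931, -0.1228, 0.2403]
tool_rot: [0.573, 0.819, 0.001, 0.002]
ft_force: [-0.1, -0.1, -0.4]
grip_width: 0.0004
```

```bash
python3 look.py w11; python3 -c "
from h import *
p,d=robot.camera('top');cv2.imwrite('pics/top9.png',p[:,:,::-1])
q,d=robot.camera('scene');cv2.imwrite('pics/scene9.png',q[:,:,::-1])"
```

```text
n 4286 dome z 0.10488485138704062
far 281 z 0.0964 angle cw deg 1.3
near 303 z 0.0963 angle cw deg -1.7
top ext [[-0.0586, 0.0602], [-0.1105, 0.0828]]
reset [ 0.0002647  -0.06154176] 0.08276021481603815 426
15.1333 [ 0.59308144 -0.12281821  0.2402651 ] [-0.11533397 -0.07338141 -0.43572213]
```

View pics/w11.png

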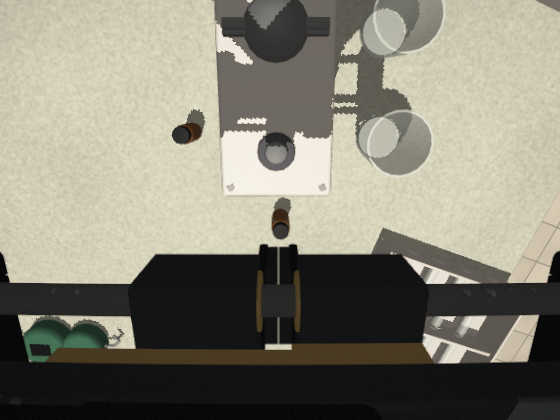

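View pics/scene9.png

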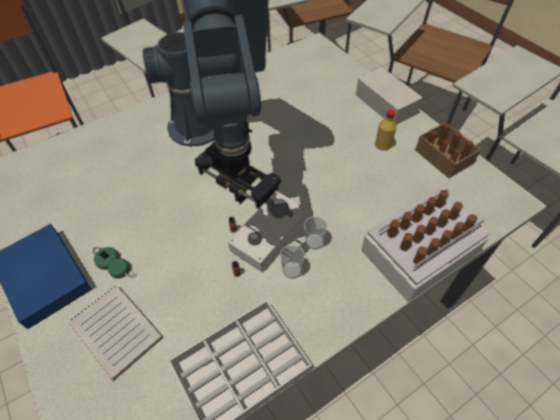

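The stop is out (0.105) and untwisted, and the reset is out (0.083, at (276,152)). The station, vials and cups are where they were, and the arm is clear, so I'm handing in.

```bash
python3 -c "
from rig import robot
print(robot.hand_in())"
```

```text
the job is handed in; nothing more can be done
None
```

The stop-station check is done and handed in at about 15 s of the 48 s allowed. All three steps were done in order, using only shut fingers to push.

1. **Stop pressed:** I pushed it down to its firm end, with about 15 N at the end. It stayed latched, with the dome top measured at 0.096 m against 0.105 m when out.
2. **Stop released:** I pushed the near ear clockwise at about 4 N. It was still latched at about 27°, and had let go by about 33°, with the dome back at 0.105 m. After I backed out, the head was untwisted to within about 2°.
3. **Reset pressed:** I pushed it to its firm end with 13–15 N, and it came back out to 0.083 m.

**Last checks:** The station's edges are within about 1 mm of where they started. The vials and cups look unmoved in the final pictures, though I didn't measure them. The arm was clear of everything.

**What disagreed:**
- **Fingertips:** the real ends sit about 36 mm short of the reported TCP. My first descent met no force, so I checked with the cameras and used the touch on the stop as the height reference.
- **Cameras:** the fixed top and scene cameras disagreed by about 7 mm on the station's position, so I used the wrist camera's measurements.

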